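# Float a moulded stone level in its balancing cradle

### The job

Before the lifting hole is drilled, the balance of the moulded stone has to be read. Take the sprung lever of the balancing cradle by its wooden handle, lift the stone off its rest until the cradle floats level with the pointer at the middle mark, and keep it floating level for six seconds by the handle alone, without touching the stone or its tray and without letting it go over onto the far rest. Then let it down softly onto the rest it came from, let go of the handle, and leave the chisel, the hammer and the brush lying where they are.

Things in the scene. Friction and masses are not known exactly. Their poses are not given: they have to be found in the camera images.
- axis (a point): Middle of the cradle's trunnion axis, 170 mm above the table, in the middle of the fixed grey stand (base plate 300 x 560 x 12 mm, A-frames 100 mm before and behind this point). Its x axis lies along the trunnion axis and points away from the robot, y along the stone to the lever's handle end, z up. Place and yaw of the stand vary.
- cradle (a joint): Tilt (rad) of the swinging cradle (shafts, pointer, tray, stone, two iron weights): 0 = level, pointer (far side, over a quadrant) at the middle mark; positive = handle end (+y of axis) raised. Rests stop it at -0.22 (handle end down, where it starts) and +0.22. Bearing damping 0.06 N m s/rad. It is top-heavy and stays by itself only on a rest (see stone).
- lever (a joint): Deflection (rad) of the sprung lever from the cradle: 0 slack, positive = handle raised relative to the cradle. A balanced bar, 280 mm, on the same axis, joined to the cradle only by a coil spring that puts a nominal 2.4 N m per rad on it (positive lifts the handle end), damping 0.12 N m s/rad; limit 0.9. It takes 0.05 to 0.65 rad to lift off the rest, and nearer level less than at lift-off.
- grip (a point): Centre of the wooden handle, a free-spinning round sleeve 30 mm in diameter and 90 mm long, parallel to the trunnion axis, standing out to the robot. At handle angle a = cradle + lever it lies at (-0.210, 0.280 cos a, 0.280 sin a) m from axis in that frame. The lever bar starts 55 mm behind this point. Room for a grip from above, closing across the sleeve.
- handle: The wooden sleeve itself, origin as grip; it spins freely, so its orientation tells nothing.
- stone: Pale moulded stone, 120 x 380 x 140 mm, nominal 11.5 kg (varies), fixed in the tray; origin on the trunnion axis, z up when level, top 114 mm above it. Whole swinging part: 17.8 kg, inertia 0.34 kg m2; gravity drives it away from level by about 2.9 N m per rad of tilt (2.7 to 3.5), plus an unknown constant moment of -0.8 to +0.4 N m (negative: handle end heavy).
- tray: Steel tray under the stone, 140 x 500 x 35 mm, with an iron weight at each end; turns with the cradle, origin and axes as stone, floor 26 mm below. Not to be touched. Even with the handle held still the cradle runs away from level (time constant 0.65 to 1.3 s): the handle has to be moved all the time to keep it there.
- chisel: Carving chisel lying flat, wooden handle 110 mm, 240 mm overall; origin on the table under the ferrule end. Leave alone.
- hammer: Hammer lying flat; leave alone.
- brush: Dusting brush lying flat, left of the cradle; leave alone.

How it is judged:
On the way:
1. The cradle floats level (within 0.08 rad) for 6 s, held by the lever's handle (value of joint cradle between -0.08 and 0.08 rad and contact force between the fingers and handle above 0.5 N), for 6 s.
At the end, for the whole second after the job is handed in: The cradle lies at rest on its starting rest (tilt below -0.2 rad), the lever let go and slack (deflection under 0.1 rad), and chisel, hammer and brush within 30 mm of where they lay (value of joint cradle below -0.2 rad and velocity of joint cradle between -0.05 and 0.05 rad/s and value of joint lever between -0.1 and 0.1 rad and distance of each of chisel, hammer, brush from where it was at the start of the episode below 0.03 m); the robot touches nothing.
It fails at once if The stone goes over onto the far rest (tilt above 0.2 rad) (value of joint cradle above 0.2 rad).
It fails at once if The cradle slams down onto its rest (faster than 0.45 rad/s within 0.05 rad of it) (value of joint cradle below -0.17 rad and velocity of joint cradle below -0.45 rad/s).
It fails at once if Robot or tools touch the stone or its tray (over 1 N) (contact force between tray and anything else above 1 N).
It fails at once if Chisel, hammer or brush is moved by more than 30 mm (distance of any of chisel, hammer, brush from where it was at the start of the episode above 0.03 m).
It also fails if it takes over 64 s, if anything falls off the work surface, if the arm or the gripper's body presses on something with over 40 N, if the wrist force passes 120 N, or if a joint passes its speed limit or range.

### The arm

A 7-joint arm with a two-finger parallel gripper is mounted at the origin on the work surface. World frame = base frame: x ahead of the robot, y to its left, z up, the work surface at z = 0. Lengths are in m, angles in rad, forces in N, time in s.
With the tool pointing down it reaches from about 0.4 to 0.9 m from the base axis. Payload 5.5 kg.
Tool frame: the origin (TCP) lies at the very end of the fingers, on their centre line; the grasp point (between the pads) lies 19 mm behind it; z points along the fingers, y is the line along which they close (so a half turn about z gives the same grasp; the last joint's range is limited). The gripper opens to 85 mm and grips with 20 to 120 N. Pads are 22 mm wide; open, the fingers measure 114 mm over their backs; the gripper's body (76 mm by 85 mm) begins 54 mm behind the grasp point. The pads swing forward as they close: fully open they stand 13 mm farther back than shut.
Start: joints at [0.263, 0.501, -0.427, 1.55, 0.221, 1.138, -0.21], TCP at [0.65, 0, 0.231] pointing down, gripper open.
Joint ranges: [-2.88, 2.88], [-0.31, 2.03], [-1.54, 1.56], [0.2, 2.42], [-1.41, 4.55], [0.19, 2.02], [-2.57, 2.57]. Speed limits (rad/s): [2.57, 2.57, 3.14, 3.14, 3.14, 3.14, 3.14].

### API

Orientations are given as a unit quaternion [w, x, y, z].
In Python, from cell import env gives the robot as it stands.
- The arm moves only by the tool apply_moves, never from a script. Its argument "motion" is one flat list of numbers, 7 for each row, row after row: the opening, from 0 (shut) to 1 (fully open), then the shift along the tool's x, y, z scaled (see below), then the turn, a rotation vector about the tool's x, y, z scaled (see below). A call has 1 to 12 rows; each row shifts and turns the commanded pose from where the row before left it, along the tool's axes as they then stand; what a row does not reach is not made up. The controller multiplies each number of a shift by 40 mm and each number of a turn by 4 degrees. A row lasts 1/10 s, in which the tool goes at most 50 mm and 8.59 degrees, less where a joint would pass 70% of its speed; a pose out of reach is approached as far as the arm can. A call with a number of a shift or a turn outside -1 to 1 is refused whole. A call with a gripper value outside its range is refused whole. The fingers move at their own pace and stop on an object; "squeeze" is the grip in N (left out, the last holds). Time passes only in rows, so rows that do not move let the fingers close. It gives the time, the measured TCP pose, the force, the opening and the grip force at its end, in the units of the state.
- env.state(): the state, without advancing time (a new reading comes with each control period).
- env.camera(name): name is "scene" or "side" or "wrist"; returns (picture, depth): 400x640x3 uint8, blue, green, red; 400x640 float32, m along the optical axis (not along the pixel's ray), 0 where there is no reading.
- env.calibration(name): a dict with "fx", "fy", "cx", "cy" (pixels), "rvec" (rotation vector, rad) and "tvec" (3), from world to camera coordinates, as OpenCV has them. Camera axes: x right, y down, z forward; pixel columns grow to the right and rows downward; lengths in m; the calibration is good to about 2 mm. The wrist camera is an equidistant fisheye: a pixel r from the principal point sees the ray r / f radians off the axis. A picture is of the moment at which its call begins: read the wrist's pose just before it. calibration takes no time and is no camera call; for the wrist camera it gives the pose at the moment of the call.
- env.sign_off(): hands the job in; it is judged then, once.
The state is a dict: "clock": time; "joint_positions": joint angles; "qd": joint speeds; "effort": joint torques, N m; "eef_pos": TCP position; "tcp_rot": TCP orientation; "force": force on the tool from outside, world axes, zero at the start; "ft_torque": the same for the moment, N m; "width": opening from 0.0 (shut) to 1.0 (fully open); "gripper_force": force on a finger pad.
Only numpy, scipy, OpenCV 4.12 (cv2) and the standard library are available. Lean on these libraries where they do the work, as an engineer would, in place of code of your own. Each camera call takes 0.05 s, during which the arm holds its last target. There are 200 camera calls.

## Working session

There is one attempt and no reset: what is moved stays moved. The work goes in short steps, Python scripts to look and compute and a tool call to move; the robot and the scene stay as the last step left them, time stands still between calls to the robot, and variables do not carry over. Pictures are saved under pics/ and viewed, at most 10 in all, crops included, and the job is handed in when it is done.

Besides the shell and the picture viewer there is one more tool, called after "Request:" in YAML: its name, and indented under it one key for each argument. apply_moves: Moves the arm, as the interface text tells. Shifts and turns lie within -1 to 1; 1 stands for 40 mm of shift or 4 degrees of turn. Its arguments: {"type":"object","properties":{"motion":{"type":"array"},"squeeze":{"type":"number"}},"required":["motion"]}

```bash
mkdir -p pics; ls; cat > h.py <<'E'
import numpy as np,cv2
from cell import env
def cam(n,save=None):
    c=env.calibration(n); p,d=env.camera(n)
    if save: cv2.imwrite('pics/'+save,p)
    return p,d,c
def pts(d,c):
    # world points for pinhole camera
    v,u=np.mgrid[:d.shape[0],:d.shape[1]]
    P=np.stack([(u-c['cx'])/c['fx']*d,(v-c['cy'])/c['fy']*d,d],-1)
    R=cv2.Rodrigues(np.array(c['rvec'],float))[0]
    return (P-np.array(c['tvec'],float).ravel())@R
E
python3 - <<'E'
from h import *
print(env.state())
for n in('scene','side'):
    p,d,c=cam(n,n+'0.png'); print(c); np.savez('pics/%s0.npz'%n,p=p,d=d)
E
```

```text
pics
{'clock': 0.0, 'joint_positions': array([ 0.26316621,  0.50184301, -0.4267712 ,  1.55143789,  0.22083228,
        1.13835071, -0.21029769]), 'qd': array([-0.00025754, -0.00140485, -0.00115814, -0.00090242, -0.00025137,
       -0.00049547, -0.00049455]), 'effort': array([ 1.57038257e-04, -5.69523740e+01, -5.81651285e+00, -2.80938792e+01,
        1.07328620e-02,  1.20940185e-02,  1.30241034e-05]), 'eef_pos': array([ 6.49297622e-01, -4.93868733e-05,  2.30265694e-01]), 'tcp_rot': array([-7.05096571e-04,  7.07076536e-01,  7.07136334e-01, -6.92623011e-04]), 'force': array([-0.12995779,  0.442073  ,  0.46521145]), 'ft_torque': array([-0.05460066,  0.01766962, -0.00943912]), 'gripper_force': 0.0, 'width': 0.9971689118324542}
{'fx': 408.2478111879801, 'fy': 408.2478111879801, 'cx': 325.3645833433187, 'cy': 197.18396032003508, 'rvec': array([ 1.08155561,  2.41262751, -1.00540715]), 'tvec': array([ 0.36876598, -0.23845018,  1.57718613])}
{'fx': 430.8910219136005, 'fy': 430.8910219136005, 'cx': 313.0965556898285, 'cy': 202.31960176347874, 'rvec': array([ 2.05626227, -0.54928528,  0.27872473]), 'tvec': array([-0.474343  ,  0.27583919,  1.15190248])}
```

View pics/scene0.png

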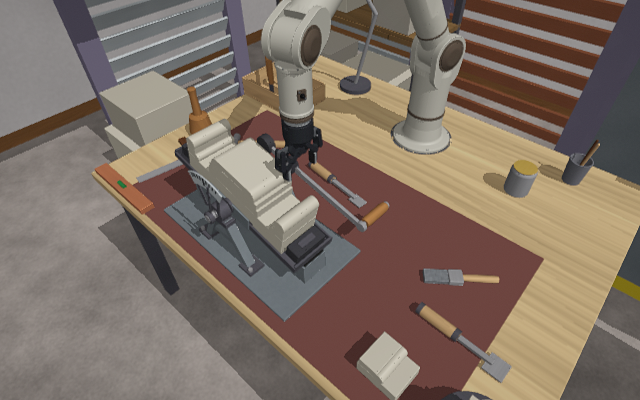

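View pics/side0.png

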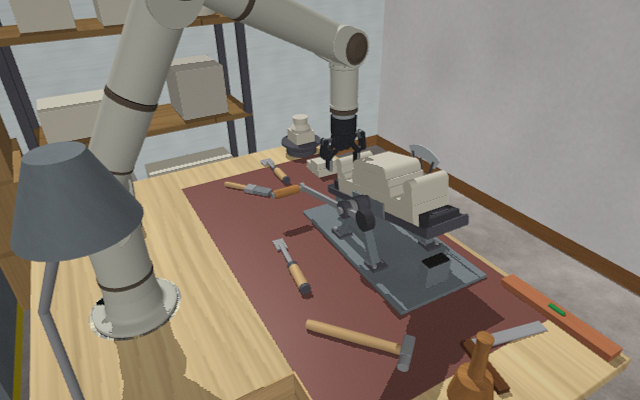

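The scene view shows the orange handle at (375,214), the stone around (250,180) with the quadrant at (205,190). The side view shows the handle at (287,190) and the near trunnion at about (365,212).

```bash
python3 - <<'E'
from h import *
H={};Q=[];B=[];S=[]
C={}
for n in('scene','side'):
    f=np.load('pics/%s0.npz'%n);p,d=f['p'],f['d'];c=env.calibration(n);W=pts(d,c);C[n]=c
    hsv=cv2.cvtColor(p,cv2.COLOR_BGR2HSV)
    m=cv2.inRange(hsv,(8,120,90),(20,255,255))
    box={'scene':(355,195,400,235),'side':(265,180,303,200)}[n]
    mm=np.zeros_like(m);x0,y0,x1,y1=box;mm[y0:y1,x0:x1]=m[y0:y1,x0:x1]
    v,u=np.nonzero(mm);P=W[v,u];P=P[d[v,u]>0]
    r=cv2.minAreaRect(np.column_stack([u,v]).astype(np.float32))
    print(n,'handle px',len(u),r,'3d med',np.median(P,0),P.min(0).round(3),P.max(0).round(3))
    H[n]=r[0]
    ok=(d>0)
    base=ok&(abs(W[...,2]-.012)<.006)&(hsv[...,1]<110)&(W[...,0]>.4)&(W[...,0]<1.3)&(abs(W[...,1])<.5)
    # exclude the red mat/wood
    hue=hsv[...,0]; base&=(hue>80)&(hue<125)
    B.append(W[base])
    st=ok&(hsv[...,1]<60)&(hsv[...,2]>140)&(W[...,2]>.12)&(W[...,2]<.36)&(W[...,0]>.5)&(W[...,0]<1.2)&(abs(W[...,1])<.45)
    S.append(W[st]); print('base',base.sum(),'stone',st.sum(),np.percentile(W[st],[1,50,99],axis=0).round(3).tolist())
# triangulate
def ray(c,px):
    R=cv2.Rodrigues(np.array(c['rvec'],float))[0];t=np.array(c['tvec'],float).ravel()
    return -R.T@t, R.T@np.array([(px[0]-c['cx'])/c['fx'],(px[1]-c['cy'])/c['fy'],1])
o1,d1=ray(C['scene'],H['scene']);o2,d2=ray(C['side'],H['side'])
s=np.linalg.lstsq(np.c_[d1,-d2],o2-o1,rcond=None)[0];a=o1+s[0]*d1;b=o2+s[1]*d2
print('tri',(a+b)/2,np.linalg.norm(a-b))
for b in B+[np.vstack(B)]:
    b=b[:,:2]
    print('base rect',cv2.minAreaRect(b.astype(np.float32)),len(b))
bb=np.vstack(B);img=np.zeros((500,500),np.uint8)
ij=((bb[:,:2]-[.4,-.5])/.002).astype(int);img[np.clip(ij[:,0],0,499),np.clip(ij[:,1],0,499)]=160
ss=np.vstack(S);ij=((ss[:,:2]-[.4,-.5])/.002).astype(int);img[np.clip(ij[:,0],0,499),np.clip(ij[:,1],0,499)]=255
cv2.imwrite('pics/top.png',img[::-1,::-1])
E
```

```text
scene handle px 298 ((375.2412414550781, 213.36471557617188), (10.84652328491211, 28.7432861328125), 49.398704528808594) 3d med [0.54074323 0.17592251 0.12056367] [ 0.396  0.095 -0.002] [0.586 0.187 0.128]
base 6813 stone 5727 [[0.594, -0.258, 0.13], [0.75, -0.033, 0.252], [0.816, 0.105, 0.304]]
side handle px 235 ((286.3773498535156, 190.82077026367188), (9.47787857055664, 25.823781967163086), 74.05460357666016) 3d med [0.53700529 0.15831365 0.11500185] [ 0.492  0.147 -0.003] [0.66  0.384 0.126]
base 6889 stone 3107 [[0.592, -0.294, 0.143], [0.727, -0.183, 0.27], [0.86, 0.081, 0.304]]
tri [0.5371496  0.16978042 0.11073311] 0.003028210712650156
base rect ((0.6619998812675476, 0.029751330614089966), (0.8290137052536011, 0.4684884548187256), 88.70233154296875) 6813
base rect ((0.5912981629371643, -0.00375482439994812), (0.4683303236961365, 0.9014289975166321), 15.555229187011719) 6889
base rect ((0.6493598222732544, -0.02882036566734314), (0.9466992616653442, 0.4911091923713684), 88.70233154296875) 13702
```

View pics/top.png

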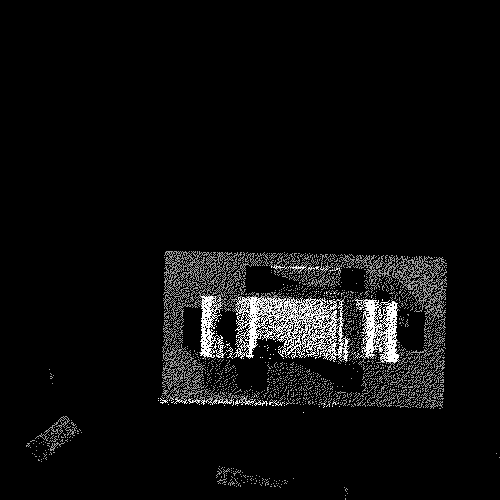

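The top view shows the base plate as one clean rectangle (columns 160–446, rows 250–408), with the stone on it yawed by about 1°. I'll fit the plate and check the handle against it.

```bash
python3 - <<'E'
from h import *
img=cv2.imread('pics/top.png',0); img=(img==160).astype(np.uint8)*255
m=cv2.morphologyEx(img,cv2.MORPH_CLOSE,np.ones((7,7)))
m=cv2.morphologyEx(m,cv2.MORPH_OPEN,np.ones((5,5)))
cs=max(cv2.findContours(m,cv2.RETR_EXTERNAL,cv2.CHAIN_APPROX_NONE)[0],key=cv2.contourArea)
hull=cv2.convexHull(cs);r=cv2.minAreaRect(hull);print(r)
(cx,cy),(w,h),an=r
ctr=np.array([.4+(499-cy+.5)*.002,-.5+(499-cx+.5)*.002])
bx=cv2.boxPoints(r);e=sorted([bx[1]-bx[0],bx[2]-bx[1]],key=np.linalg.norm)[1]
yd=np.array([-e[1],-e[0]]);yd/=np.linalg.norm(yd);yd*=np.sign(yd[1])
print('size',w*.002,h*.002,'centre',ctr,'ydir',yd)
xd=np.array([yd[1],-yd[0]]);yaw=np.arctan2(xd[1],xd[0]);print('yaw deg',np.degrees(yaw))
g=ctr-.21*xd+.28*np.cos(.22)*yd;print('grip pred',g,.17-.28*np.sin(.22))
print('axis from grip',np.array([.537,.170])+.21*xd-.28*np.cos(.22)*yd)
# stone top plane -> tilt and yaw
for n in('scene','side'):
    f=np.load('pics/%s0.npz'%n);p,d=f['p'],f['d'];W=pts(d,env.calibration(n));hsv=cv2.cvtColor(p,cv2.COLOR_BGR2HSV)
    k=(d>0)&(hsv[...,1]<60)&(hsv[...,2]>140)
    q=np.c_[(W[...,:2][k]-ctr)@np.c_[xd,yd],W[...,2][k]-.17]
    q=q[(abs(q[:,0])<.056)&(abs(q[:,1])<.24)&(abs(q[:,2])<.2)]
    bins=np.arange(-.22,.22,.02)
    print(n,[(round(b+.01,2),np.percentile(q[(q[:,1]>=b)&(q[:,1]<b+.02),2],90).round(3)) for b in bins if ((q[:,1]>=b)&(q[:,1]<b+.02)).sum()>15])
E
```

```text
((303.6144104003906, 328.7307434082031), (282.8966979980469, 152.0904998779297), 1.4502161741256714)
size 0.5657933959960938 0.3041809997558594 centre [ 0.74153851 -0.10822882] ydir [0.02530831 0.99967974]
yaw deg -1.450214
grip pred [0.5385213 0.1702497] 0.1088957055373566
axis from grip [ 0.74001722 -0.10847852]
scene [(np.float64(-0.15), np.float64(0.135)), (np.float64(-0.13), np.float64(0.127)), (np.float64(-0.11), np.float64(0.065)), (np.float64(-0.05), np.float64(0.124)), (np.float64(-0.03), np.float64(0.125)), (np.float64(-0.01), np.float64(0.121)), (np.float64(0.01), np.float64(0.117)), (np.float64(0.03), np.float64(0.112)), (np.float64(0.05), np.float64(0.108)), (np.float64(0.07), np.float64(0.104)), (np.float64(0.09), np.float64(0.098)), (np.float64(0.11), np.float64(0.074)), (np.float64(0.13), np.float64(0.01)), (np.float64(0.17), np.float64(0.058)), (np.float64(0.19), np.float64(0.059)), (np.float64(0.21), np.float64(0.052))]
side [(np.float64(-0.19), np.float64(0.068)), (np.float64(-0.17), np.float64(0.127)), (np.float64(-0.15), np.float64(0.134)), (np.float64(-0.09), np.float64(0.078)), (np.float64(-0.07), np.float64(0.107)), (np.float64(-0.05), np.float64(0.123)), (np.float64(-0.03), np.float64(0.124)), (np.float64(-0.01), np.float64(0.12)), (np.float64(0.01), np.float64(0.115)), (np.float64(0.03), np.float64(0.111)), (np.float64(0.05), np.float64(0.106)), (np.float64(0.07), np.float64(0.101)), (np.float64(0.15), np.float64(0.019)), (np.float64(0.17), np.float64(0.058)), (np.float64(0.19), np.float64(0.059))]
```

Everything agrees: the plate measures 0.566×0.304, the triangulated handle is within 2 mm of the prediction, and the stone's top slope is about −0.22. Grip target is (0.538, 0.170, 0.109). I'll move clear of the stone first, then turn the tool by +91.5°.

Request:
apply_moves:
  motion: [1,0.4,-0.7,0,0,0,0,1,0.4,-0.7,0,0,0,0,1,0.4,-0.7,0,0,0,0,1,0.4,-0.7,0,0,0,0,1,0.66,0,0,0,0,0,1,0.66,0,0,0,0,0,1,0.66,0,0,0,0,0,1,0.66,0,0,0,0,0,1,0,0,0,0,0,1,1,0,0,0,0,0,1,1,0,0,0,0,0,1,1,0,0,0,0,0,1]

```text
clock: 1.3
eef_pos: [0.5376, 0.1696, 0.2308]
tcp_rot: [-0.0, 0.799, 0.601, -0.0]
force: [-0.0, -0.1, 0.0]
width: 0.998
gripper_force: 0.0
```

Request:
apply_moves:
  motion: [1,0,0,0,0,0,1,1,0,0,0,0,0,1,1,0,0,0,0,0,1,1,0,0,0,0,0,1,1,0,0,0,0,0,1,1,0,0,0,0,0,1,1,0,0,0,0,0,1,1,0,0,0,0,0,1,1,0,0,0,0,0,1,1,0,0,0,0,0,1,1,0,0,0,0,0,1,1,0,0,0,0,0,1]

```text
clock: 2.5
eef_pos: [0.5376, 0.1695, 0.2308]
tcp_rot: [0.0, 0.975, 0.224, -0.0]
force: [0.4, 0.3, -0.3]
width: 1.0
gripper_force: 0.0
```

Request:
apply_moves:
  motion: [1,0,0,0,0,0,1,1,0,0,0,0,0,1,1,0,0,0,0,0,1,1,0,0,0,0,0,1,1,0,0,0,0,0,1,1,0,0,0,0,0,1,1,0,0,0,0,0,0.86,1,0,0,0,0,0,0]

```text
clock: 3.3
eef_pos: [0.5377, 0.1696, 0.2309]
tcp_rot: [0.0, 1.0, -0.013, -0.0]
force: [0.2, -0.3, -0.5]
width: 1.003
gripper_force: 0.0
```

Request:
apply_moves:
  motion: [1,0,0,0.7,0,0,0,1,0,0,0.7,0,0,0,1,0,0,0.7,0,0,0,1,0,0,0.7,0,0,0,1,0,0,0.7,0,0,0,1,0,0,0,0,0,0,1,0,0,0,0,0,0]

```text
clock: 4.0
eef_pos: [0.5376, 0.1696, 0.0912]
tcp_rot: [0.0, 1.0, -0.012, -0.001]
force: [0.2, 0.2, 0.4]
width: 0.999
gripper_force: 0.0
```

```bash
cat >> h.py <<'E'
ctr=np.array([.7408,-.1083]);xd=np.array([.99968,-.02531]);yd=np.array([.02531,.99968])
def tilt(n='scene',th0=None):
    """tilt from the flat middle of the stone's top; returns clock,tilt"""
    t=env.state()['clock']; p,d,c=cam(n); W=pts(d,c); hsv=cv2.cvtColor(p,cv2.COLOR_BGR2HSV)
    k=(d>0)&(hsv[...,1]<60)&(hsv[...,2]>140)
    q=np.c_[(W[k][:,:2]-ctr)@np.c_[xd,yd],W[k][:,2]-.17]
    q=q[(abs(q[:,0])<.055)&(abs(q[:,1])<.12)&(abs(q[:,2]-.11)<.05)]
    best=(0,0)
    for th in np.arange(-.26,.26,.01):      # which points are the flat top
        s,co=np.sin(th),np.cos(th); by=q[:,1]*co+q[:,2]*s; bz=q[:,2]*co-q[:,1]*s
        m=(abs(bz-.114)<.006)&(abs(by)<.085)
        if m.sum()>best[0]: best=(m.sum(),th,m)
    g=q[best[2]]
    for _ in range(3):
        a=np.polyfit(g[:,1],g[:,2],1); r=g[:,2]-np.polyval(a,g[:,1]); g=g[abs(r)<max(2.5*1.48*np.median(abs(r)),.001)]
    return t,np.arctan(a[0]),len(g),a[1]*np.cos(np.arctan(a[0]))
def handle_angle(off=0):
    s=env.state();return np.arcsin((s['eef_pos'][2]+.019-.17)/.28),s
E
python3 - <<'E'
from h import *
for n in('scene','side','scene'): print(n,tilt(n))
p,d,c=cam('scene','g.png')
s=env.state();print(s['eef_pos'],s['force'])
cv2.imwrite('pics/g.png',p[80:320,150:470])
E
```

```text
scene (4.0, np.float64(-0.22506580674145704), 1938, np.float64(0.11349941315714836))
side (4.05, np.float64(-0.20005556741379862), 522, np.float64(0.1124250070471968))
scene (4.1, np.float64(-0.22273602136292228), 1931, np.float64(0.11345050682781088))
[0.53929372 0.17008658 0.09306625] [-0.52547791  0.23497015  0.82831774]
```

View pics/g.png

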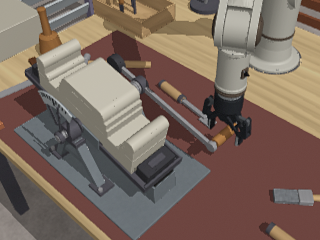

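The crop shows the open fingers straddling the handle at about (222,132), and the stone's top is unobstructed. The scene camera's tilt reading is good to about 0.003 rad. Closing now.

Request:
apply_moves:
  motion: [0.2,0,0,0,0,0,0,0.2,0,0,0,0,0,0,0.2,0,0,0,0,0,0,0.2,0,0,0,0,0,0,0.2,0,0,0,0,0,0,0.2,0,0,0,0,0,0,0.2,0,0,0,0,0,0,0.2,0,0,0,0,0,0]
  squeeze: 30

```text
clock: 5.0
eef_pos: [0.5381, 0.17, 0.0913]
tcp_rot: [-0.0, 1.0, -0.012, 0.0]
force: [0.7, 2.4, -0.0]
width: 0.341
gripper_force: 31.9
```

```bash
python3 - <<'E'
from h import *
print(tilt()); s=env.state(); print({k:s[k] for k in('eef_pos','force','width','gripper_force')})
c=ctr;g=s['eef_pos'][:2]-c; print('body xy of grip',g@xd,g@yd)
a0=-.22
for a in np.arange(-.22,.75,.08): print(round(a,2),'dz mm',round(280*(np.sin(a)-np.sin(a0)),1),'dy mm',round(280*(np.cos(a)-np.cos(a0)),1))
E
```

```text
(5.0, np.float64(-0.22357947831005448), 1923, np.float64(0.11350960006329208))
{'eef_pos': array([0.53808195, 0.17003358, 0.09131882]), 'force': array([ 1.25999095,  2.08566018, -0.65989276]), 'width': 0.34157125285541884, 'gripper_force': 31.93461298942566}
body xy of grip -0.20969780234199825 0.27311371830591913
-0.22 dz mm 0.0 dy mm 0.0
-0.14 dz mm 22.0 dy mm 4.0
-0.06 dz mm 44.3 dy mm 6.2
0.02 dz mm 66.7 dy mm 6.7
0.1 dz mm 89.1 dy mm 5.3
0.18 dz mm 111.2 dy mm 2.2
0.26 dz mm 133.1 dy mm -2.7
0.34 dz mm 154.5 dy mm -9.3
0.42 dz mm 175.3 dy mm -17.6
0.5 dz mm 195.3 dy mm -27.5
0.58 dz mm 214.6 dy mm -39.0
0.66 dz mm 232.8 dy mm -52.1
0.74 dz mm 249.9 dy mm -66.5
```

```bash
cat > plan.py <<'E'
import json,sys,numpy as np
# commanded handle centre in stand frame (y,z about axis), kept in mm
def load():
    try: return json.load(open('cmd.json'))
    except Exception: return [280*np.cos(.22),280*np.sin(-.22)]
def rows(hs,grip=.2):
    """rows (rounded to .01) that bring the commanded handle angle through hs; remembers the command"""
    y,z=load();out=[];hh=[]
    for h in hs:
        uy=round(-(280*np.cos(h)-y)/40,2);uz=round(-(280*np.sin(h)-z)/40,2)
        y-=uy*40;z-=uz*40;out.append([grip,0,uy,uz,0,0,0]);hh.append(np.arctan2(z,y))
    json.dump([y,z],open('cmd.json','w'))
    for r in out: print(*r[:4],'0 0 0',sep=', ')
    print('h cmd',np.round(hh,3))
E
python3 -c "
from plan import *
rows([-.185,-.15,-.115,-.08,-.08])"
```

```text
0.2, 0, -0.05, -0.24, 0 0 0
0.2, 0, -0.04, -0.24, 0 0 0
0.2, 0, -0.03, -0.24, 0 0 0
0.2, 0, -0.03, -0.25, 0 0 0
0.2, 0, 0.0, 0.0, 0 0 0
h cmd [-0.185 -0.15  -0.116 -0.08  -0.08 ]
```

Request:
apply_moves:
  motion: [0.2,0,-0.05,-0.24,0,0,0,0.2,0,-0.04,-0.24,0,0,0,0.2,0,-0.03,-0.24,0,0,0,0.2,0,-0.03,-0.25,0,0,0,0.2,0,0,0,0,0,0]

```text
clock: 5.55
eef_pos: [0.5382, 0.176, 0.1317]
tcp_rot: [-0.0, 1.0, -0.012, 0.0]
force: [0.3, 2.5, -1.3]
width: 0.339
gripper_force: 31.9
```

```bash
cat > look.py <<'E'
from h import *
from plan import load
a=tilt();b=tilt();s=env.state()
y,z=load();g=(s['eef_pos'][:2]-ctr)@yd
print('t %.2f tilt %.4f %.4f n %d'%(a[0],a[1],b[1],a[2]),'h cmd %.3f meas %.3f'%(np.arctan2(z,y),np.arctan2(s['eef_pos'][2]+.019-.1705,g)),'F',s['force'].round(2),'grip',round(s['gripper_force'],1))
E
python3 look.py; python3 -c "
from plan import *
rows([-.05,-.02,0.01,.01])"
```

```text
t 5.55 tilt -0.2223 -0.2229 n 1923 h cmd -0.080 meas -0.075 F [ 0.97  3.14 -1.89] grip 31.9
0.2, 0, -0.01, -0.21, 0 0 0
0.2, 0, -0.01, -0.21, 0 0 0
0.2, 0, 0.0, -0.21, 0 0 0
0.2, 0, 0.0, 0.0, 0 0 0
h cmd [-0.05 -0.02  0.01  0.01]
```

Request:
apply_moves:
  motion: [0.2,0,-0.01,-0.21,0,0,0,0.2,0,-0.01,-0.21,0,0,0,0.2,0,0,-0.21,0,0,0,0.2,0,0,0,0,0,0]

```text
clock: 6.05
eef_pos: [0.5382, 0.1768, 0.1563]
tcp_rot: [-0.0, 1.0, -0.012, 0.0]
force: [-0.1, 4.3, -1.7]
width: 0.34
gripper_force: 31.8
```

```bash
python3 look.py; python3 -c "
from plan import *
rows([.03,.05,.07,.07])"
```

```text
t 6.05 tilt -0.2227 -0.2247 n 1919 h cmd 0.010 meas 0.014 F [ 2.15  5.82 -1.54] grip 31.8
0.2, 0, 0.0, -0.14, 0 0 0
0.2, 0, 0.01, -0.14, 0 0 0
0.2, 0, 0.01, -0.14, 0 0 0
0.2, 0, -0.0, 0.0, 0 0 0
h cmd [0.03 0.05 0.07 0.07]
```

Request:
apply_moves:
  motion: [0.2,0,0,-0.14,0,0,0,0.2,0,0.01,-0.14,0,0,0,0.2,0,0.01,-0.14,0,0,0,0.2,0,0,0,0,0,0]

```text
clock: 6.55
eef_pos: [0.5382, 0.1761, 0.1723]
tcp_rot: [-0.0, 1.0, -0.012, 0.0]
force: [1.3, 4.3, -2.6]
width: 0.341
gripper_force: 31.8
```

```bash
python3 look.py; python3 -c "
from plan import *
rows([.09,.11,.13,.13])"
```

```text
t 6.55 tilt -0.2252 -0.2257 n 1923 h cmd 0.070 meas 0.073 F [ 1.97  5.78 -2.15] grip 31.8
0.2, 0, 0.01, -0.14, 0 0 0
0.2, 0, 0.01, -0.14, 0 0 0
0.2, 0, 0.02, -0.14, 0 0 0
0.2, 0, 0.0, 0.0, 0 0 0
h cmd [0.09  0.111 0.131 0.131]
```

Request:
apply_moves:
  motion: [0.2,0,0.01,-0.14,0,0,0,0.2,0,0.01,-0.14,0,0,0,0.2,0,0.02,-0.14,0,0,0,0.2,0,0,0,0,0,0]

```text
clock: 7.05
eef_pos: [0.5382, 0.1744, 0.189]
tcp_rot: [-0.0, 1.0, -0.013, 0.0]
force: [1.6, 5.5, -3.2]
width: 0.337
gripper_force: 31.8
```

```bash
python3 look.py; python3 -c "
from plan import *
rows([.15,.17,.19,.19])"
```

```text
t 7.05 tilt -0.2073 -0.2040 n 1878 h cmd 0.131 meas 0.132 F [ 1.39  5.77 -2.46] grip 31.8
0.2, 0, 0.02, -0.13, 0 0 0
0.2, 0, 0.02, -0.14, 0 0 0
0.2, 0, 0.03, -0.14, 0 0 0
0.2, 0, -0.0, 0.0, 0 0 0
h cmd [0.149 0.17  0.19  0.19 ]
```

The stone has just lifted off at a handle angle of about 0.08. I'll fit the dynamics to the logged history and plan the feedback from that.

```bash
cat > ctl.py <<'E'
import json,sys,numpy as np
from scipy.optimize import least_squares
from h import *
from plan import *
I,k,cb,cl=.34,2.4,.06,.12; dt=.01; LAG=.03
# log: rows=[t_start,h_end], meas=[t,tilt]
def sim(par,T,hf,th,w):
    G,M0=par; out=[th]; ws=[w]
    for t in T[:-1]:
        h=hf(t-LAG); hd=(hf(t-LAG)-hf(t-LAG-.02))/.02
        a=(G*th+M0+k*(h-th)+cl*(hd-w)-cb*w)/I
        w+=a*dt; th+=w*dt
        if th<-.22: th=-.22; w=max(w,0)
        out.append(th); ws.append(w)
    return np.array(out),np.array(ws)
def hfun(R):
    ts=[6.0];hs=[R[0][2]]
    for t,h,h0 in R: ts+= [t,t+.1]; hs+=[h0,h]
    return lambda t: np.interp(t,ts,hs)
def fit(L):
    hf=hfun(L['rows']); M=np.array(L['meas']); T0=L['t0']
    T=np.arange(T0,M[-1,0]+dt/2,dt)
    first=T0<6.7
    def res(x):
        th=sim(x[:2],T,hf,x[2],x[3])[0]
        pr=[(x[0]-3.0)/.25,(x[1]-L['M0'])/L['sM'],(x[2]-L['th0'])/.01,(x[3]-L['w0'])/(.002 if first else .05)]
        return np.r_[(np.interp(M[:,0],T,th)-M[:,1])/.0025,pr]
    x=least_squares(res,[3.0,L['M0'],L['th0'],L['w0']],x_scale=[.3,.1,.01,.05]).x
    th,w=sim(x[:2],T,hf,x[2],x[3]); 
    return x,th[-1],w[-1],hf,M,np.interp(M[:,0],T,th),T
def step(ref,n,w0=2.2,rate=.04,look=2,vmax=.25):
    L=json.load(open('log.json'))
    for _ in range(look):
        a=tilt(); L['meas'].append([a[0],a[1]+.003])
    s=env.state(); now=s['clock']
    x,_,_,hf,M,pm,T=fit(L)
    T=np.arange(L['t0'],now+dt/2,dt); thT,wT=sim(x[:2],T,hf,x[2],x[3]); th,w=thT[-1],wT[-1]
    print('t %.2f tilt %.4f rate %.3f G %.2f M0 %.3f'%(now,th,w,*x[:2]),'resid',np.round(M[-6:,1]-pm[-6:],4),'F',s['force'].round(1),'h_eq0 %.3f'%(-x[1]/k))
    h=L['rows'][-1][1]; hs=[]; G,M0=x[:2]; t=now; R=[list(r) for r in L['rows']]
    pt=[]
    for i in range(n):
        v=np.clip(-w0/2*(th-ref),-vmax,vmax); acc=-2*w0*(w-v)
        hd=(I*acc+cb*w+cl*w-G*th-M0)/k+th
        hn=h+np.clip(hd-h,-rate,rate); R.append([t,hn,h]); f=hfun(R)
        Ts=np.arange(t,t+.1+dt/2,dt); a,b=sim((G,M0),Ts,f,th,w); th,w=a[-1],b[-1]; pt.append(th)
        hs.append(hn); h=hn; t+=.1
    y,z=load(); rows(hs); 
    y1,z1=y,z; h=L['rows'][-1][1]; t=now
    for q in hs: L['rows'].append([t,q,h]); h=q; t=round(t+.1,3)
    print('pred',np.round(pt,3),'end rate %.3f'%w)
    # slide the fit window (about 2.5 s)
    if now-L['t0']>3.0:
        tn=now-2.0; j=np.argmin(abs(T-tn)); L.update(t0=float(T[j]),th0=float(thT[j]),w0=float(wT[j]),M0=float(x[1]),sM=.05); L['meas']=[m for m in L['meas'] if m[0]>=L['t0']]
    json.dump(L,open('log.json','w'))
E
python3 - <<'E'
import json,numpy as np
h=.131;json.dump([280*np.cos(h),280*np.sin(h)],open('cmd.json','w'))
json.dump(dict(rows=[[6.65,.09,.07],[6.75,.111,.09],[6.85,.131,.111],[6.95,.131,.131]],meas=[[6.55,-.2222],[6.6,-.2227],[7.05,-.2043],[7.10,-.2010]],t0=6.55,th0=-.22,w0=0.,M0=-.1,sM=.3),open('log.json','w'))
from ctl import *
step(0,4)
E
```

```text
t 7.25 tilt -0.1785 rate 0.173 G 2.99 M0 -0.049 resid [-0.0001 -0.0027  0.0017 -0.0005 -0.001   0.0003] F [ 1.7  6.2 -1.6] h_eq0 0.020
0.2, 0, -0.03, 0.27, 0 0 0
0.2, 0, -0.02, 0.23, 0 0 0
0.2, 0, -0.0, 0.12, 0 0 0
0.2, 0, -0.01, 0.07, 0 0 0
h cmd [0.092 0.059 0.042 0.032]
pred [-0.159 -0.14  -0.121 -0.103] end rate 0.164
```

Request:
apply_moves:
  motion: [0.2,0,-0.03,0.27,0,0,0,0.2,0,-0.02,0.23,0,0,0,0.2,0,0,0.12,0,0,0,0.2,0,-0.01,0.07,0,0,0]

```text
clock: 7.65
eef_pos: [0.5382, 0.1767, 0.1598]
tcp_rot: [-0.0, 1.0, -0.012, -0.0]
force: [1.7, 4.0, 0.0]
width: 0.339
gripper_force: 31.9
```

```bash
python3 -c "
from ctl import *
step(0,5)"
```

```text
t 7.75 tilt -0.0887 rate 0.146 G 2.99 M0 -0.048 resid [ 0.0018 -0.0004 -0.0009  0.0005 -0.0012  0.001 ] F [ 1.5  4.3 -0.6] h_eq0 0.020
0.2, 0, 0.0, 0.06, 0 0 0
0.2, 0, 0.0, 0.03, 0 0 0
0.2, 0, 0.0, 0.01, 0 0 0
0.2, 0, 0.0, -0.0, 0 0 0
0.2, 0, 0.0, -0.0, 0 0 0
h cmd [0.023 0.019 0.018 0.018 0.018]
pred [-0.075 -0.063 -0.053 -0.044 -0.037] end rate 0.067
```

Request:
apply_moves:
  motion: [0.2,0,0,0.06,0,0,0,0.2,0,0,0.03,0,0,0,0.2,0,0,0.01,0,0,0,0.2,0,0,0,0,0,0,0.2,0,0,0,0,0,0]

```text
clock: 8.25
eef_pos: [0.5382, 0.1768, 0.1566]
tcp_rot: [-0.0, 1.0, -0.012, 0.0]
force: [2.1, 4.9, 0.4]
width: 0.338
gripper_force: 31.9
```

```bash
python3 -c "
from ctl import *
step(0,6)"
```

```text
t 8.35 tilt 0.0131 rate 0.176 G 3.32 M0 0.017 resid [ 0.0005  0.002  -0.0019 -0.0007 -0.001   0.0013] F [1.6 5.5 0.7] h_eq0 -0.007
0.2, 0, 0.0, 0.28, 0 0 0
0.2, 0, 0.01, 0.28, 0 0 0
0.2, 0, 0.03, 0.28, 0 0 0
0.2, 0, 0.02, 0.17, 0 0 0
0.2, 0, -0.03, -0.21, 0 0 0
0.2, 0, -0.02, -0.23, 0 0 0
h cmd [-0.022 -0.062 -0.102 -0.127 -0.097 -0.064]
pred [0.031 0.047 0.06  0.066 0.066 0.062] end rate -0.054
```

```bash
cat >> ctl.py <<'E'
def undo(n):
    L=json.load(open('log.json')); L['rows']=L['rows'][:-n]; json.dump(L,open('log.json','w'))
    h=L['rows'][-1][1]; json.dump([280*np.cos(h),280*np.sin(h)],open('cmd.json','w'))
E
python3 -c "
from ctl import *
undo(6)
step(0,4,w0=3,rate=.09,look=0)"
```

```text
t 8.35 tilt 0.0131 rate 0.176 G 3.32 M0 0.017 resid [ 0.0005  0.002  -0.0019 -0.0007 -0.001   0.0013] F [1.6 5.5 0.7] h_eq0 -0.007
0.2, 0, 0.02, 0.63, 0 0 0
0.2, 0, 0.07, 0.63, 0 0 0
0.2, 0, -0.03, -0.18, 0 0 0
0.2, 0, -0.05, -0.52, 0 0 0
h cmd [-0.072 -0.162 -0.136 -0.062]
pred [0.031 0.042 0.044 0.038] end rate -0.073
```

Request:
apply_moves:
  motion: [0.2,0,0.02,0.63,0,0,0,0.2,0,0.07,0.63,0,0,0,0.2,0,-0.03,-0.18,0,0,0,0.2,0,-0.05,-0.52,0,0,0]

```text
clock: 8.75
eef_pos: [0.5382, 0.176, 0.1326]
tcp_rot: [0.0, 1.0, -0.013, -0.001]
force: [2.2, 4.1, 0.9]
width: 0.342
gripper_force: 32.1
```

```bash
python3 -c "
from ctl import *
step(0,5,w0=2.5,rate=.06)"
```

```text
t 8.85 tilt 0.0453 rate -0.051 G 3.38 M0 0.029 resid [-0.0003  0.0008 -0.002  -0.0004 -0.0009  0.0015] F [-0.5  4.7  0.8] h_eq0 -0.012
0.2, 0, -0.01, -0.16, 0 0 0
0.2, 0, 0.0, -0.11, 0 0 0
0.2, 0, -0.0, -0.04, 0 0 0
0.2, 0, -0.0, -0.02, 0 0 0
0.2, 0, -0.0, -0.01, 0 0 0
h cmd [-0.039 -0.023 -0.018 -0.015 -0.013]
pred [0.039 0.033 0.028 0.023 0.019] end rate -0.037
```

Request:
apply_moves:
  motion: [0.2,0,-0.01,-0.16,0,0,0,0.2,0,0,-0.11,0,0,0,0.2,0,0,-0.04,0,0,0,0.2,0,0,-0.02,0,0,0,0.2,0,0,-0.01,0,0,0]

```text
clock: 9.35
eef_pos: [0.5382, 0.1767, 0.1483]
tcp_rot: [-0.0, 1.0, -0.012, 0.0]
force: [1.1, 5.1, 0.4]
width: 0.34
gripper_force: 32.1
```

```bash
python3 -c "
from ctl import *
step(0,5,w0=2.5,rate=.06)"
```

```text
t 9.45 tilt 0.0605 rate 0.061 G 3.46 M0 0.044 resid [ 0.0013  0.0026 -0.0061 -0.0052  0.0023  0.0009] F [1.  4.9 0.9] h_eq0 -0.018
0.2, 0, 0.02, 0.42, 0 0 0
0.2, 0, 0.04, 0.42, 0 0 0
0.2, 0, -0.01, -0.09, 0 0 0
0.2, 0, -0.03, -0.29, 0 0 0
0.2, 0, -0.01, -0.21, 0 0 0
h cmd [-0.073 -0.134 -0.121 -0.079 -0.049]
pred [0.067 0.071 0.068 0.061 0.053] end rate -0.085
```

```bash
python3 - <<'E'
import ctl
from ctl import *
undo(5)
L=json.load(open('log.json'));hf=hfun(L['rows']);M=np.array(L['meas']);T=np.arange(6.55,M[-1,0]+.005,dt)
def run(free,lag,off0=0):
    ctl.LAG=lag
    def res(x):
        G,M0,ctl.k,ctl.cl,ctl.I=x
        th=sim((G,M0),T,hf,-.22,0)[0]
        return np.r_[(np.interp(M[:,0],T,th)-M[:,1])/.002,(G-3)/.3,(M0)/.4,(ctl.k-2.4)/free,(ctl.cl-.12)/.04,(ctl.I-.34)/.02]
    r=least_squares(res,[3.3,.0,2.4,.12,.34]);print(lag,free,r.x.round(3),'cost',round(r.cost,2),(r.fun[:len(M)]*2).round(1))
for lag in(-.03,0,.03,.06): run(.01,lag);run(.3,lag)
E
```

```text
-0.03 0.01 [3.513 0.049 2.399 0.083 0.338] cost 5.34 [ 2.2  2.7 -0.6  1.5  2.   0.7 -0.4 -2.   0.8 -0.1  0.6 -0.1 -1.3  1. ]
-0.03 0.3 [3.286 0.045 2.261 0.079 0.334] cost 4.85 [ 2.2  2.7 -0.4  1.8  2.3  0.9 -0.5 -2.2  0.7 -0.3  0.6  0.  -1.2  0.9]
0 0.01 [3.508 0.052 2.399 0.129 0.34 ] cost 4.45 [ 2.2  2.7 -1.   1.2  1.7  0.3  0.2 -1.5  0.4 -0.7  1.   0.2 -1.4  0.9]
0 0.3 [3.215 0.047 2.221 0.121 0.336] cost 3.67 [ 2.2  2.7 -0.6  1.5  2.   0.5 -0.  -1.6  0.4 -0.9  0.9  0.3 -1.2  0.8]
0.03 0.01 [3.502 0.056 2.399 0.176 0.343] cost 5.48 [ 2.2  2.7 -1.5  0.7  1.1 -0.3  0.8 -0.8  0.  -1.4  1.5  0.4 -1.5  0.9]
0.03 0.3 [3.103 0.048 2.158 0.162 0.337] cost 4.03 [ 2.2  2.7 -1.   1.1  1.6  0.1  0.5 -1.1  0.1 -1.5  1.3  0.5 -1.2  0.7]
0.06 0.01 [3.494 0.06  2.398 0.226 0.345] cost 9.02 [ 2.2  2.7 -2.2 -0.   0.4 -1.   1.4 -0.2 -0.4 -2.1  2.2  0.5 -1.6  0.8]
0.06 0.3 [2.935 0.049 2.061 0.201 0.338] cost 6.2 [ 2.2  2.7 -1.5  0.7  1.1 -0.4  1.  -0.6 -0.3 -2.1  1.9  0.6 -1.3  0.6]
```

With zero lag and k≈2.25 the model fits to about 1 mrad, so I'll adopt those values and brake harder.

```bash
sed -i 's/^I,k,cb,cl=.*/I,k,cb,cl=.336,2.24,.06,.12; dt=.01; LAG=0./; s/(x\[0\]-3.0)\/.25/(x[0]-3.25)\/.1/; s/least_squares(res,\[3.0/least_squares(res,[3.25/' ctl.py
python3 -c "
from ctl import *
L=json.load(open('log.json'));L.update(M0=.047,sM=.05);json.dump(L,open('log.json','w'))
step(0,4,w0=3,rate=.11,look=0)"
```

```text
t 9.45 tilt 0.0629 rate 0.075 G 3.25 M0 0.047 resid [-0.0003  0.0009 -0.001  -0.0004  0.0012 -0.0008] F [1.  4.9 0.9] h_eq0 -0.021
0.2, 0, 0.05, 0.77, 0 0 0
0.2, 0, 0.05, 0.31, 0 0 0
0.2, 0, -0.07, -0.48, 0 0 0
0.2, 0, -0.02, -0.3, 0 0 0
h cmd [-0.124 -0.169 -0.099 -0.057]
pred [0.069 0.067 0.06  0.051] end rate -0.089
```

Request:
apply_moves:
  motion: [0.2,0,0.05,0.77,0,0,0,0.2,0,0.05,0.31,0,0,0,0.2,0,-0.07,-0.48,0,0,0,0.2,0,-0.02,-0.3,0,0,0]

```text
clock: 9.85
eef_pos: [0.5382, 0.1763, 0.1363]
tcp_rot: [-0.0, 1.0, -0.012, -0.0]
force: [1.4, 4.9, 1.1]
width: 0.343
gripper_force: 32.2
```

```bash
python3 -c "
from ctl import *
step(0,5,w0=2.5,rate=.06)"
```

```text
t 9.95 tilt 0.0401 rate -0.094 G 3.24 M0 0.046 resid [-0.0011 -0.0005  0.0016 -0.0004  0.0013 -0.0015] F [0.4 5.7 0.6] h_eq0 -0.021
0.2, 0, -0.01, -0.3, 0 0 0
0.2, 0, -0.0, -0.01, 0 0 0
0.2, 0, 0.0, 0.03, 0 0 0
0.2, 0, 0.0, 0.01, 0 0 0
0.2, 0, 0.0, 0.01, 0 0 0
h cmd [-0.014 -0.012 -0.016 -0.018 -0.019]
pred [0.031 0.025 0.02  0.016 0.013] end rate -0.028
```

Request:
apply_moves:
  motion: [0.2,0,-0.01,-0.3,0,0,0,0.2,0,0,-0.01,0,0,0,0.2,0,0,0.03,0,0,0,0.2,0,0,0.01,0,0,0,0.2,0,0,0.01,0,0,0]

```text
clock: 10.45
eef_pos: [0.5382, 0.1767, 0.1463]
tcp_rot: [-0.0, 1.0, -0.012, 0.0]
force: [1.2, 5.0, -0.2]
width: 0.343
gripper_force: 32.2
```

```bash
python3 -c "
from ctl import *
step(0,6,w0=2.5,rate=.06)"
```

```text
t 10.55 tilt 0.0191 rate -0.006 G 3.25 M0 0.049 resid [ 0.0021 -0.     -0.0002 -0.0034  0.0017 -0.0005] F [2.2 6.  1.2] h_eq0 -0.022
0.2, 0, 0.01, 0.18, 0 0 0
0.2, 0, -0.01, -0.05, 0 0 0
0.2, 0, 0.0, -0.04, 0 0 0
0.2, 0, 0.0, -0.03, 0 0 0
0.2, 0, 0.0, -0.01, 0 0 0
0.2, 0, 0.0, -0.01, 0 0 0
h cmd [-0.045 -0.038 -0.032 -0.028 -0.026 -0.025]
pred [0.018 0.017 0.015 0.012 0.011 0.009] end rate -0.016
```

Request:
apply_moves:
  motion: [0.2,0,0.01,0.18,0,0,0,0.2,0,-0.01,-0.05,0,0,0,0.2,0,0,-0.04,0,0,0,0.2,0,0,-0.03,0,0,0,0.2,0,0,-0.01,0,0,0,0.2,0,0,-0.01,0,0,0]

```text
clock: 11.15
eef_pos: [0.5382, 0.1766, 0.1447]
tcp_rot: [-0.0, 1.0, -0.012, 0.0]
force: [1.1, 5.8, 1.0]
width: 0.339
gripper_force: 32.1
```

```bash
python3 -c "
from ctl import *
step(0,7,w0=2.5,rate=.06)"
```

```text
t 11.25 tilt 0.0172 rate 0.004 G 3.20 M0 0.052 resid [-0.0001 -0.0033  0.0002 -0.0022  0.0014 -0.0003] F [ 1.6  6.5 -0.5] h_eq0 -0.023
0.2, 0, 0.01, 0.17, 0 0 0
0.2, 0, -0.0, -0.05, 0 0 0
0.2, 0, -0.01, -0.05, 0 0 0
0.2, 0, 0.0, -0.03, 0 0 0
0.2, 0, 0.0, -0.02, 0 0 0
0.2, 0, 0.0, -0.01, 0 0 0
0.2, 0, 0.0, -0.01, 0 0 0
h cmd [-0.049 -0.042 -0.035 -0.031 -0.028 -0.026 -0.025]
pred [0.017 0.016 0.014 0.012 0.011 0.009 0.008] end rate -0.013
```

Request:
apply_moves:
  motion: [0.2,0,0.01,0.17,0,0,0,0.2,0,0,-0.05,0,0,0,0.2,0,-0.01,-0.05,0,0,0,0.2,0,0,-0.03,0,0,0,0.2,0,0,-0.02,0,0,0,0.2,0,0,-0.01,0,0,0,0.2,0,0,-0.01,0,0,0]

```text
clock: 11.95
eef_pos: [0.5382, 0.1766, 0.1447]
tcp_rot: [-0.0, 1.0, -0.012, 0.0]
force: [0.9, 6.0, -0.2]
width: 0.34
gripper_force: 32.1
```

```bash
python3 -c "
from ctl import *
step(-.01,7,w0=2.5,rate=.06)"
```

```text
t 12.05 tilt 0.0053 rate -0.013 G 3.28 M0 0.052 resid [ 0.0009 -0.0015  0.002   0.0003  0.0004 -0.0009] F [2.4 5.7 0.3] h_eq0 -0.023
0.2, 0, 0.0, 0.04, 0 0 0
0.2, 0, 0.0, -0.03, 0 0 0
0.2, 0, 0.0, -0.02, 0 0 0
0.2, 0, 0.0, -0.01, 0 0 0
0.2, 0, 0.0, -0.01, 0 0 0
0.2, 0, 0.0, -0.01, 0 0 0
0.2, 0, 0.0, 0.0, 0 0 0
h cmd [-0.031 -0.026 -0.024 -0.022 -0.021 -0.019 -0.019]
pred [ 0.004  0.002  0.    -0.001 -0.003 -0.004 -0.005] end rate -0.010
```

Request:
apply_moves:
  motion: [0.2,0,0,0.04,0,0,0,0.2,0,0,-0.03,0,0,0,0.2,0,0,-0.02,0,0,0,0.2,0,0,-0.01,0,0,0,0.2,0,0,-0.01,0,0,0,0.2,0,0,-0.01,0,0,0,0.2,0,0,0,0,0,0]

```text
clock: 12.75
eef_pos: [0.5382, 0.1767, 0.1463]
tcp_rot: [-0.0, 1.0, -0.012, 0.0]
force: [1.2, 6.7, 0.7]
width: 0.34
gripper_force: 32.1
```

```bash
python3 -c "
from ctl import *
step(0,8,w0=2.5,rate=.06)"
```

```text
t 12.85 tilt -0.0039 rate -0.005 G 3.27 M0 0.052 resid [ 0.002   0.0003  0.0002 -0.0012 -0.0001  0.0002] F [ 1.8  5.8 -0.6] h_eq0 -0.023
0.2, 0, 0.0, -0.04, 0 0 0
0.2, 0, 0.0, 0.02, 0 0 0
0.2, 0, 0.0, 0.02, 0 0 0
0.2, 0, 0.0, 0.01, 0 0 0
0.2, 0, 0.0, 0.0, 0 0 0
0.2, 0, 0.0, 0.01, 0 0 0
0.2, 0, 0.0, 0.0, 0 0 0
0.2, 0, 0.0, 0.0, 0 0 0
h cmd [-0.014 -0.016 -0.019 -0.021 -0.021 -0.022 -0.022 -0.022]
pred [-0.004 -0.004 -0.004 -0.003 -0.003 -0.002 -0.002 -0.002] end rate 0.003
```

Request:
apply_moves:
  motion: [0.2,0,0,-0.04,0,0,0,0.2,0,0,0.02,0,0,0,0.2,0,0,0.02,0,0,0,0.2,0,0,0.01,0,0,0,0.2,0,0,0,0,0,0,0.2,0,0,0.01,0,0,0,0.2,0,0,0,0,0,0,0.2,0,0,0,0,0,0]

```text
clock: 13.65
eef_pos: [0.5382, 0.1767, 0.1454]
tcp_rot: [-0.0, 1.0, -0.012, 0.0]
force: [1.3, 5.7, -0.2]
width: 0.336
gripper_force: 32.1
```

```bash
python3 -c "
from ctl import *
step(0,9,w0=2.5,rate=.06)"
```

```text
t 13.75 tilt -0.0049 rate -0.003 G 3.26 M0 0.052 resid [-0.     -0.0013  0.0005  0.0008 -0.0002 -0.    ] F [ 1.6  5.7 -0.1] h_eq0 -0.023
0.2, 0, 0.0, -0.05, 0 0 0
0.2, 0, 0.0, 0.01, 0 0 0
0.2, 0, 0.0, 0.02, 0 0 0
0.2, 0, 0.0, 0.01, 0 0 0
0.2, 0, 0.0, 0.0, 0 0 0
0.2, 0, 0.0, 0.01, 0 0 0
0.2, 0, 0.0, 0.0, 0 0 0
0.2, 0, 0.0, 0.0, 0 0 0
0.2, 0, 0.0, 0.0, 0 0 0
h cmd [-0.015 -0.016 -0.019 -0.021 -0.021 -0.022 -0.022 -0.022 -0.022]
pred [-0.005 -0.005 -0.004 -0.004 -0.003 -0.003 -0.002 -0.002 -0.002] end rate 0.003
```

Request:
apply_moves:
  motion: [0.2,0,0,-0.05,0,0,0,0.2,0,0,0.01,0,0,0,0.2,0,0,0.02,0,0,0,0.2,0,0,0.01,0,0,0,0.2,0,0,0,0,0,0,0.2,0,0,0.01,0,0,0,0.2,0,0,0,0,0,0,0.2,0,0,0,0,0,0,0.2,0,0,0,0,0,0]

```text
clock: 14.65
eef_pos: [0.5382, 0.1766, 0.1454]
tcp_rot: [-0.0, 1.0, -0.012, 0.0]
force: [1.4, 7.1, 0.1]
width: 0.342
gripper_force: 32.1
```

```bash
python3 -c "
from ctl import *
step(0,9,w0=2.5,rate=.06)"
```

```text
t 14.75 tilt -0.0077 rate -0.008 G 3.27 M0 0.051 resid [ 0.0003  0.0006  0.0005  0.0008 -0.0006  0.0003] F [ 0.9  5.3 -0.3] h_eq0 -0.023
0.2, 0, -0.0, -0.11, 0 0 0
0.2, 0, -0.0, 0.03, 0 0 0
0.2, 0, 0.0, 0.04, 0 0 0
0.2, 0, 0.0, 0.01, 0 0 0
0.2, 0, 0.0, 0.01, 0 0 0
0.2, 0, 0.0, 0.01, 0 0 0
0.2, 0, 0.0, 0.0, 0 0 0
0.2, 0, 0.0, 0.01, 0 0 0
0.2, 0, 0.0, -0.0, 0 0 0
h cmd [-0.006 -0.011 -0.016 -0.018 -0.019 -0.021 -0.021 -0.022 -0.022]
pred [-0.008 -0.008 -0.007 -0.006 -0.005 -0.005 -0.004 -0.003 -0.003] end rate 0.005
```

Request:
apply_moves:
  motion: [0.2,0,0,-0.11,0,0,0,0.2,0,0,0.03,0,0,0,0.2,0,0,0.04,0,0,0,0.2,0,0,0.01,0,0,0,0.2,0,0,0.01,0,0,0,0.2,0,0,0.01,0,0,0,0.2,0,0,0,0,0,0,0.2,0,0,0.01,0,0,0,0.2,0,0,0,0,0,0]

```text
clock: 15.65
eef_pos: [0.5382, 0.1767, 0.1454]
tcp_rot: [-0.0, 1.0, -0.012, 0.0]
force: [1.6, 6.3, 0.4]
width: 0.341
gripper_force: 32.1
```

```bash
python3 -c "
from ctl import *
step(0,9,w0=2.5,rate=.06)"
```

```text
t 15.75 tilt -0.0092 rate -0.008 G 3.25 M0 0.050 resid [-0.0004 -0.0001 -0.0003  0.0007  0.0005 -0.0006] F [ 1.   6.3 -0.3] h_eq0 -0.022
0.2, 0, -0.0, -0.13, 0 0 0
0.2, 0, -0.0, 0.04, 0 0 0
0.2, 0, 0.0, 0.04, 0 0 0
0.2, 0, 0.0, 0.01, 0 0 0
0.2, 0, 0.0, 0.02, 0 0 0
0.2, 0, 0.0, 0.0, 0 0 0
0.2, 0, 0.0, 0.01, 0 0 0
0.2, 0, 0.0, 0.0, 0 0 0
0.2, 0, 0.0, 0.0, 0 0 0
h cmd [-0.004 -0.009 -0.015 -0.016 -0.019 -0.019 -0.021 -0.021 -0.021]
pred [-0.01  -0.009 -0.008 -0.007 -0.006 -0.005 -0.005 -0.004 -0.003] end rate 0.006
```

Request:
apply_moves:
  motion: [0.2,0,0,-0.13,0,0,0,0.2,0,0,0.04,0,0,0,0.2,0,0,0.04,0,0,0,0.2,0,0,0.01,0,0,0,0.2,0,0,0.02,0,0,0,0.2,0,0,0,0,0,0,0.2,0,0,0.01,0,0,0,0.2,0,0,0,0,0,0,0.2,0,0,0,0,0,0]

```text
clock: 16.65
eef_pos: [0.5382, 0.1766, 0.1458]
tcp_rot: [-0.0, 1.0, -0.013, 0.0]
force: [0.8, 5.3, 0.6]
width: 0.338
gripper_force: 32.2
```

```bash
python3 -c "
from ctl import *
step(-.21,8,w0=2.2,rate=.05,vmax=.11)"
```

```text
t 16.75 tilt -0.0048 rate 0.001 G 3.25 M0 0.049 resid [-0.0006  0.0004  0.0005 -0.0005  0.002  -0.0018] F [ 1.8  5.9 -0.2] h_eq0 -0.022
0.2, 0, 0.02, 0.35, 0 0 0
0.2, 0, -0.0, 0.03, 0 0 0
0.2, 0, -0.01, -0.17, 0 0 0
0.2, 0, -0.01, -0.11, 0 0 0
0.2, 0, 0.0, -0.07, 0 0 0
0.2, 0, 0.0, -0.06, 0 0 0
0.2, 0, -0.0, -0.05, 0 0 0
0.2, 0, -0.0, -0.04, 0 0 0
h cmd [-0.071 -0.075 -0.051 -0.035 -0.025 -0.016 -0.009 -0.004]
pred [-0.006 -0.011 -0.019 -0.029 -0.039 -0.05  -0.06  -0.072] end rate -0.112
```

Floating level is done (about 7.8 to 16.7 s). Now I'll lower it slowly at about 0.11 rad/s.

Request:
apply_moves:
  motion: [0.2,0,0.02,0.35,0,0,0,0.2,0,0,0.03,0,0,0,0.2,0,-0.01,-0.17,0,0,0,0.2,0,-0.01,-0.11,0,0,0,0.2,0,0,-0.07,0,0,0,0.2,0,0,-0.06,0,0,0,0.2,0,0,-0.05,0,0,0,0.2,0,0,-0.04,0,0,0]

```text
clock: 17.55
eef_pos: [0.5382, 0.1767, 0.1507]
tcp_rot: [-0.0, 1.0, -0.012, 0.0]
force: [2.7, 6.9, 0.0]
width: 0.343
gripper_force: 32.1
```

```bash
python3 -c "
from ctl import *
step(-.22,6,w0=2.2,rate=.05,vmax=.11)"
```

```text
t 17.65 tilt -0.0827 rate -0.116 G 3.25 M0 0.049 resid [ 0.0005 -0.0006  0.0019 -0.0019  0.001  -0.0009] F [ 1.9  6.2 -0.9] h_eq0 -0.022
0.2, 0, -0.0, -0.1, 0 0 0
0.2, 0, 0.0, -0.03, 0 0 0
0.2, 0, 0.0, -0.03, 0 0 0
0.2, 0, 0.0, -0.04, 0 0 0
0.2, 0, 0.0, -0.08, 0 0 0
0.2, 0, 0.01, -0.07, 0 0 0
h cmd [0.011 0.015 0.019 0.025 0.036 0.046]
pred [-0.094 -0.106 -0.117 -0.129 -0.14  -0.15 ] end rate -0.102
```

Request:
apply_moves:
  motion: [0.2,0,0,-0.1,0,0,0,0.2,0,0,-0.03,0,0,0,0.2,0,0,-0.03,0,0,0,0.2,0,0,-0.04,0,0,0,0.2,0,0,-0.08,0,0,0,0.2,0,0.01,-0.07,0,0,0]

```text
clock: 18.25
eef_pos: [0.5382, 0.1765, 0.1645]
tcp_rot: [-0.0, 1.0, -0.012, 0.0]
force: [2.2, 6.8, -1.4]
width: 0.341
gripper_force: 32.1
```

```bash
python3 -c "
from ctl import *
step(-.25,6,w0=2.2,rate=.05,vmax=.09)"
```

```text
t 18.35 tilt -0.1590 rate -0.094 G 3.24 M0 0.049 resid [ 0.0019 -0.0019  0.0009 -0.001  -0.      0.0001] F [ 0.5  7.5 -1.7] h_eq0 -0.022
0.2, 0, -0.0, 0.01, 0 0 0
0.2, 0, -0.0, -0.02, 0 0 0
0.2, 0, 0.0, -0.08, 0 0 0
0.2, 0, 0.01, -0.06, 0 0 0
0.2, 0, -0.0, -0.04, 0 0 0
0.2, 0, 0.0, -0.03, 0 0 0
h cmd [0.045 0.048 0.059 0.068 0.074 0.078]
pred [-0.168 -0.178 -0.187 -0.195 -0.203 -0.21 ] end rate -0.065
```

Request:
apply_moves:
  motion: [0.2,0,0,0.01,0,0,0,0.2,0,0,-0.02,0,0,0,0.2,0,0,-0.08,0,0,0,0.2,0,0.01,-0.06,0,0,0,0.2,0,0,-0.04,0,0,0,0.2,0,0,-0.03,0,0,0]

```text
clock: 18.95
eef_pos: [0.5382, 0.176, 0.1732]
tcp_rot: [-0.0, 1.0, -0.012, 0.0]
force: [2.8, 5.9, -2.2]
width: 0.342
gripper_force: 32.0
```

```bash
python3 look.py; python3 -c "
from plan import *
rows([.07,.06,.05,.035,.02,0,-.02,-.04,-.06])"
```

```text
t 18.95 tilt -0.2104 -0.2121 n 1908 h cmd 0.078 meas 0.078 F [ 2.27  6.66 -1.73] grip 32.0
0.2, 0, -0.0, 0.05, 0 0 0
0.2, 0, -0.01, 0.07, 0 0 0
0.2, 0, -0.0, 0.07, 0 0 0
0.2, 0, -0.01, 0.11, 0 0 0
0.2, 0, 0.0, 0.1, 0 0 0
0.2, 0, -0.0, 0.14, 0 0 0
0.2, 0, 0.0, 0.14, 0 0 0
0.2, 0, 0.0, 0.14, 0 0 0
0.2, 0, 0.01, 0.14, 0 0 0
h cmd [ 0.071  0.061  0.051  0.035  0.021  0.001 -0.019 -0.039 -0.059]
```

Request:
apply_moves:
  motion: [0.2,0,0,0.05,0,0,0,0.2,0,-0.01,0.07,0,0,0,0.2,0,0,0.07,0,0,0,0.2,0,-0.01,0.11,0,0,0,0.2,0,0,0.1,0,0,0,0.2,0,0,0.14,0,0,0,0.2,0,0,0.14,0,0,0,0.2,0,0,0.14,0,0,0,0.2,0,0.01,0.14,0,0,0]

```text
clock: 19.95
eef_pos: [0.5382, 0.1762, 0.1345]
tcp_rot: [-0.0, 1.0, -0.013, 0.0]
force: [3.4, 6.1, -1.5]
width: 0.338
gripper_force: 32.0
```

```bash
python3 look.py; python3 -c "
from plan import *
rows([-.085,-.11,-.135,-.16,-.18,-.2,-.22,-.22])"
```

```text
t 19.95 tilt -0.2220 -0.2218 n 1930 h cmd -0.059 meas -0.062 F [ 2.09  5.87 -1.23] grip 32.0
0.2, 0, 0.01, 0.18, 0 0 0
0.2, 0, 0.02, 0.17, 0 0 0
0.2, 0, 0.02, 0.18, 0 0 0
0.2, 0, 0.03, 0.17, 0 0 0
0.2, 0, 0.02, 0.14, 0 0 0
0.2, 0, 0.03, 0.14, 0 0 0
0.2, 0, 0.03, 0.13, 0 0 0
0.2, 0, -0.0, 0.0, 0 0 0
h cmd [-0.085 -0.11  -0.135 -0.16  -0.18  -0.201 -0.22  -0.22 ]
```

Resting on its starting rest. Lower the handle until the lever is slack, open the fingers, then go straight up.

Request:
apply_moves:
  motion: [0.2,0,0.01,0.18,0,0,0,0.2,0,0.02,0.17,0,0,0,0.2,0,0.02,0.18,0,0,0,0.2,0,0.03,0.17,0,0,0,0.2,0,0.02,0.14,0,0,0,0.2,0,0.03,0.14,0,0,0,0.2,0,0.03,0.13,0,0,0,0.2,0,0,0,0,0,0]

```text
clock: 20.85
eef_pos: [0.5381, 0.1696, 0.0899]
tcp_rot: [-0.0, 1.0, -0.013, 0.0]
force: [1.4, 6.7, -0.8]
width: 0.338
gripper_force: 32.0
```

Request:
apply_moves:
  motion: [1,0,0,0,0,0,0,1,0,0,0,0,0,0,1,0,0,0,0,0,0,1,0,0,0,0,0,0,1,0,0,0,0,0,0,1,0,0,0,0,0,0,1,0,0,0,0,0,0,1,0,0,0,0,0,0]

```text
clock: 21.65
eef_pos: [0.538, 0.1696, 0.0914]
tcp_rot: [-0.0, 1.0, -0.013, 0.0]
force: [0.4, 0.1, -0.4]
width: 1.003
gripper_force: 0.0
```

Request:
apply_moves:
  motion: [1,0,0,-0.3,0,0,0,1,0,0,-0.5,0,0,0,1,0,0,-0.6,0,0,0,1,0,0,-0.6,0,0,0,1,0,0,-0.6,0,0,0,1,0,0,-0.6,0,0,0,1,0,0,-0.6,0,0,0,1,0,0,0,0,0,0,1,0,0,0,0,0,0]

```text
clock: 22.55
eef_pos: [0.5383, 0.1698, 0.2445]
tcp_rot: [-0.0, 1.0, -0.013, 0.001]
force: [0.4, -0.0, -0.2]
width: 0.999
gripper_force: 0.0
```

```bash
python3 look.py; python3 -c "
from h import *
p,d,c=cam('scene','end.png')"
```

```text
t 22.55 tilt -0.2246 -0.2229 n 1902 h cmd -0.220 meas 0.323 F [-0.35 -0.5  -0.08] grip 0.0
```

View pics/end.png

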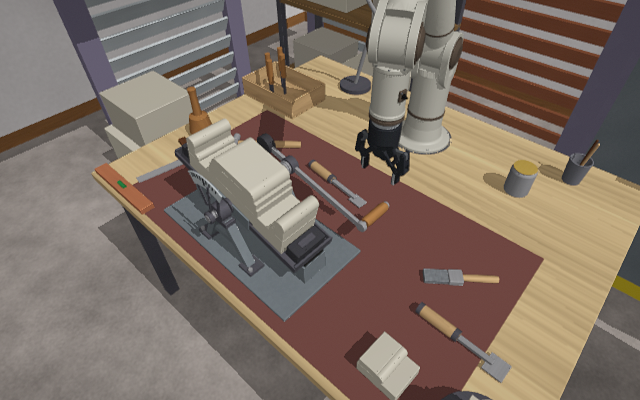

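The handle is back at (375,214) as it was at the start. The stone lies on its rest, the gripper is clear at (383,165), and the tools haven't moved. Handing in.

```bash
python3 -c "
from cell import env
print(env.sign_off())"
```

```text
the job is handed in; nothing more can be done
None
```

The job is handed in, with no verdict returned: by my camera readings and fit the stone floated within about ±0.07 rad of level from about 7.8 s to 16.7 s, held by the handle alone, then was let down softly onto its starting rest, with the handle released and the tools left where they lay.

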